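# Take a bearing-puller stack apart onto its layout pads

### The arm

A 7-joint arm with a two-finger parallel gripper is mounted at the origin on a cart in front of the work surface, level with it; the furniture and walls round the work are solid. World frame = base frame: x ahead of the robot, y to its left, z up, the work surface at z = 0. Lengths are in m, angles in rad, forces in N, time in s.
With the tool pointing down it reaches from about 0.4 to 0.85 m from the base axis. Payload 10.4 kg.
Tool frame: the origin (TCP) lies at the very end of the fingers, on their centre line; the grasp point (between the pads) lies 19 mm behind it; z points along the fingers, y is the line along which they close (so a half turn about z gives the same grasp; the last joint's range is limited). The gripper opens to 87 mm and grips with 3 to 60 N. Pads are 19 mm wide; open, the fingers measure 117 mm over their backs; the gripper's body (75 mm by 190 mm) begins 51 mm behind the grasp point.
Start: joints at [-1.339, 0.332, -0.065, 1.46, 0.022, 1.35, -0.088], TCP at [0.158, 0.605, 0.223] pointing down, gripper open.
Joint ranges: [-2.6, 2.6], [-0.5, 2.12], [-1.47, 1.34], [0.16, 2.42], [-1.27, 4.41], [0.06, 2.06], [-2.6, 2.6]. Speed limits (rad/s): [2.22, 2.22, 2.79, 2.79, 3.14, 3.14, 3.14].

### API

Orientations are given as a unit quaternion [x, y, z, w].
In Python, from bench import r gives the robot as it stands.
- The arm moves only by the shell command python3 -m crank 'ROWS' [FORCE]. ROWS is JSON, a list that holds one entry, the list of rows, each a list of 5 numbers: the shift along the tool's x, y, z in mm, then the turn about the tool's z in degrees, then the opening, from -1 (shut) to 1 (fully open). A call has 1 to 20 rows; each row is the pose to reach, as a shift and turn from the pose commanded when the call began, along the tool's axes at that moment; what a row does not reach only later rows make up. A row lasts 1/10 s, in which the tool goes at most 50 mm and 8.59 degrees, less where a joint would pass 70% of its speed; a pose out of reach is approached as far as the arm can. A call with a gripper value outside its range is refused whole. The fingers move at their own pace and stop on an object; FORCE is the grip in N (left out, the last holds). Time passes only in rows, so rows that repeat a pose let the fingers close. It gives the time, the measured TCP pose, the force, the opening and the grip force at its end, in the units of the state.
- r.read_state(): the state, without advancing time (a new reading comes with each control period).
- r.camera(name): name is "scene" or "top" or "wrist"; returns a dict with "image" (420x560x3 uint8, red, green, blue), "vfov" (degrees; the focal length in pixels is half the picture's height over the tangent of half this angle, whatever the lens; pixels are square), "cx", "cy" (the principal point, pixels), "eye" and "attitude" of the camera in the world. Camera axes: x right, y down, z forward; pixel columns grow to the right and rows downward; lengths in m; the calibration is good to about 2 mm. The wrist camera is an equidistant fisheye: a pixel r from the principal point sees the ray r / f radians off the axis. A picture is of the moment at which its call begins. There is no depth.
- r.close_job(): hands the job in; it is judged then, once.
The state is a dict: "time": time; "joint_positions": joint angles; "joint_vel": joint speeds; "joint_torque": joint torques, N m; "ee_pos": TCP position; "eef_rot": TCP orientation; "ft_force": force on the tool from outside, world axes, zero at the start; "torque": the same for the moment, N m; "width": finger opening in m; "grip_force": force on a finger pad.
Only numpy, scipy, OpenCV 4.12 (cv2) and the standard library are available. Lean on these libraries where they do the work, as an engineer would, in place of code of your own. Each camera call takes 0.05 s, during which the arm holds its last target. There are 200 camera calls.

### The job

A bush, a puller bar, a bearing race and a spacer ring are stacked on the bench. Take the stack apart from the top down, one part at a time, and put each part down gently, flat (the bush upright) and centred on the pale silhouette of its own shape on the rubber pads, the bar lying along its silhouette, before you take the next part. Do not knock the bush over, and leave the jar and the ball joint where they are.

Things in the scene. Friction and masses are not known exactly. Their poses are not given: they have to be found in the camera images.
- bush: Top of the stack: grey-brown steel-and-rubber cylindrical bush, 32 mm diameter, 42 mm high (the outer cylinder is 40 mm high), about 0.13 kg, standing upright on the middle of the puller bar. Origin at the centre of its underside, z up along its axis. Take it round the outside.
- puller_bar: Second: flat steel bar 140 x 36 x 12 mm with two 14 mm holes 42 mm either side of the middle, about 0.3 kg, lying across the bearing race, its ends overhanging the race by about 10 mm. Origin at the centre of its underside, x along its length, y across its 36 mm width, z up. Under its middle is open space (the 100 mm bore of the two rings), so fingers can reach down either side of it there.
- bearing_race: Third: plain rust-brown steel ring, outer diameter 120 mm, bore about 100 mm (wall about 10 mm; the contact shape is slightly polygonal, wall 10 to 13 mm), 20 mm high, about 0.28 kg, lying on the spacer ring. Origin at the centre of its underside, z up along its axis. Take it by the wall, one finger in the bore.
- spacer_ring: Bottom, on the bench: grey cast ring, outer diameter 152 mm, bore about 100 mm, 22 mm high, about 0.35 kg. Its lower 14 mm is the full 152 mm wide (wall about 26 mm thick), above that it steps in to 134 mm. Origin at the centre of its underside, z up along its axis. Take it low by the wall, one finger in the bore.
- bush_pad: Rubber pad fixed to the bench, 4 mm thick; origin at the centre of its underside on the bench (so its top is 4 mm above the origin), z up. Small disc, 60 mm diameter, with a pale round spot of 32 mm at the middle: the place of the bush.
- bar_pad: Rubber pad fixed to the bench, 4 mm thick; origin at the centre of its underside on the bench (so its top is 4 mm above the origin), z up. Rectangle 160 x 56 mm (x along the length, y across) with a pale rectangle of 140 x 36 mm with two dark dots at the middle: the place of the puller bar, either way round.
- race_pad: Rubber pad fixed to the bench, 4 mm thick; origin at the centre of its underside on the bench (so its top is 4 mm above the origin), z up. Disc, 136 mm diameter, with a narrow pale ring (120 mm outside, 100 mm inside) at the middle: the place of the bearing race.
- spacer_pad: Rubber pad fixed to the bench, 4 mm thick; origin at the centre of its underside on the bench (so its top is 4 mm above the origin), z up. Largest disc, 168 mm diameter, with a broad pale ring (152 mm outside, 100 mm inside) at the middle: the place of the spacer ring.
- screw_jar: Bystander: screw-cap jar with a black lid, 62 mm diameter, 85 mm high, loose on the bench; origin at the centre of its underside. Leave it alone.
- ball_joint: Bystander: steel ball joint with a black boot and an upright threaded pin, 47 mm wide, 99 mm high, standing loose on the bench; origin at the centre of its underside. Leave it alone.
Mind the look-alikes: they are no part of the job. Leave any green or purple look-alike of the bearing_race alone.

How it is judged:
On the way, in this order (a step that is already met when the one before it is completed fails the run):
1. the bush stands upright on its small round pad (horizontal distance between bush and bush_pad below 0.01 m and height (world z) of bush below 0.008 m and angle between bush's own z axis and vertical below 0.08 rad and linear speed of bush below 0.03 m/s), for 0.2 s.
2. the puller bar lies on its rectangular pad, along the silhouette (horizontal distance between puller_bar and bar_pad below 0.012 m and height (world z) of puller_bar below 0.008 m and angle between puller_bar's own z axis and vertical below 0.08 rad and linear speed of puller_bar below 0.03 m/s and angle between the x axis of puller_bar and the x axis of bar_pad, either way round below 0.2 rad), for 0.2 s.
3. the bearing race lies on the smaller ring pad (horizontal distance between bearing_race and race_pad below 0.012 m and height (world z) of bearing_race below 0.008 m and angle between bearing_race's own z axis and vertical below 0.08 rad and linear speed of bearing_race below 0.03 m/s), for 0.2 s.
4. the spacer ring lies on the larger ring pad (horizontal distance between spacer_ring and spacer_pad below 0.012 m and height (world z) of spacer_ring below 0.008 m and angle between spacer_ring's own z axis and vertical below 0.08 rad and linear speed of spacer_ring below 0.03 m/s), for 0.2 s.
At the end, for the whole second after the job is handed in: Each part at rest and released on its own pad, underside within 4 mm of the pad top, axis within 0.08 rad of vertical: the bush within 10 mm of its pad's centre, the bar, race and spacer ring within 12 mm of theirs, the bar within 0.2 rad of its pad's length, either way round (all of step 1 and all of step 2 and all of step 3 and all of step 4 and angular speed of each of bush, puller_bar, bearing_race, spacer_ring below 0.2 rad/s and contact force between the fingers and bush below 0.1 N and contact force between the fingers and puller_bar below 0.1 N and contact force between the fingers and bearing_race below 0.1 N and contact force between the fingers and spacer_ring below 0.1 N); the robot touches nothing.
It fails at once if the bush is tipped over (angle between bush's own z axis and vertical above 0.8 rad).
It fails at once if a part is dropped onto its pad: it moves faster than 0.6 m/s within 30 mm of the pad's centre and less than 30 mm above the bench ((horizontal distance between bush and bush_pad below 0.03 m and height (world z) of bush below 0.03 m and linear speed of bush above 0.6 m/s) or (horizontal distance between puller_bar and bar_pad below 0.03 m and height (world z) of puller_bar below 0.03 m and linear speed of puller_bar above 0.6 m/s) or (horizontal distance between bearing_race and race_pad below 0.03 m and height (world z) of bearing_race below 0.03 m and linear speed of bearing_race above 0.6 m/s) or (horizontal distance between spacer_ring and spacer_pad below 0.03 m and height (world z) of spacer_ring below 0.03 m and linear speed of spacer_ring above 0.6 m/s)).
It fails at once if the jar or the ball joint is moved more than 25 mm (distance of any of screw_jar, ball_joint from where it was at the start of the episode above 0.025 m).
It also fails if it takes over 118 s, if anything falls off the work surface, if the arm or the gripper's body presses on something with over 40 N, if the wrist force passes 120 N, or if a joint passes its speed limit or range.

## Working session

There is one attempt and no reset: what is moved stays moved. The work goes in short steps, Python scripts to look and compute and a shell command to move; the robot and the scene stay as the last step left them, time stands still between calls to the robot, and variables do not carry over. Pictures are saved under pics/ and viewed, at most 14 in all, crops included, and the job is handed in when it is done.

```bash
ls; mkdir -p pics; python3 - <<'E'
from bench import r
import cv2,numpy as np
s=r.read_state();print({k:np.round(v,3).tolist() for k,v in s.items()})
for n in("top","scene"):
    c=r.camera(n);cv2.imwrite(f"pics/{n}0.png",c["image"][:,:,::-1]);print(n,c["vfov"],c["cx"],c["cy"],c["eye"],c["attitude"])
E
```

```text
pics
{'time': 0.0, 'joint_positions': [-1.339, 0.333, -0.065, 1.461, 0.022, 1.35, -0.089], 'joint_vel': [0.001, 0.0, -0.001, -0.001, 0.001, -0.001, -0.002], 'joint_torque': [0.001, -62.324, 0.025, -38.989, -0.061, 0.04, 0.0], 'ee_pos': [0.157, 0.604, 0.222], 'eef_rot': [0.127, 0.992, -0.001, -0.0], 'ft_force': [-0.29, 0.454, 0.426], 'torque': [0.011, -0.013, 0.02], 'grip_force': 0.0, 'width': 0.087}
top 50.202329220094605 284.8307047659541 207.1227356825319 [0.31427237 0.06303347 1.22161872] [-0.70369422  0.70583803 -0.06298988  0.05137511]
scene 47.21512780632019 270.0047435155967 206.84915502891653 [-0.32425709 -0.99166215  0.71743084] [ 0.79702973 -0.2801463   0.17309435 -0.5062608 ]
```

View pics/top0.png

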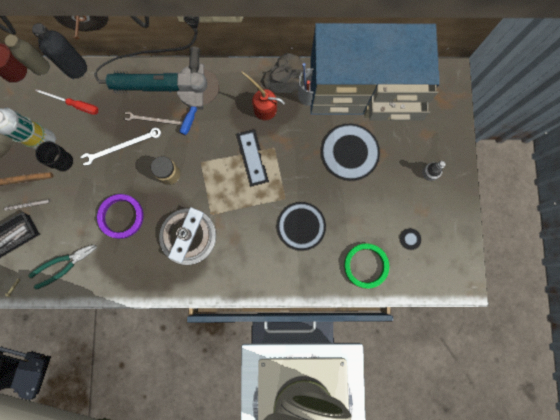

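View pics/scene0.png

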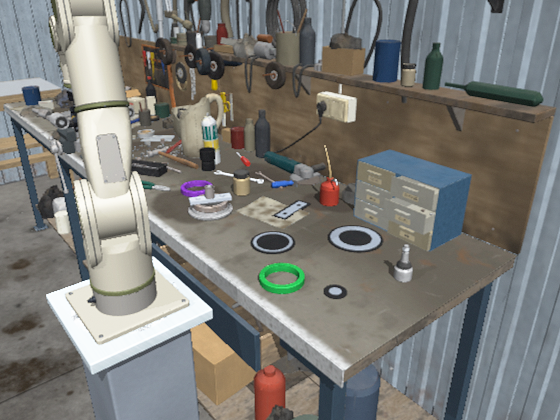

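The top view shows the stack at (187,237). The bush pad is at (410,239), the bar pad at (253,158), the race pad at (302,226) and the spacer pad at (350,152). The jar is at (163,168) and the ball joint at (435,170). The look-alikes are a purple ring at (120,215) and a green ring at (367,265), neither part of the job. The rust-brown race is the one in the stack.

```bash
cat > h.py <<'E'
from bench import r
import cv2,numpy as np
from scipy.spatial.transform import Rotation as R
def rays(c,uv):
    uv=np.asarray(uv,float).reshape(-1,2); f=c["image"].shape[0]/2/np.tan(np.radians(c["vfov"])/2)
    p=(uv-[c["cx"],c["cy"]])/f
    if c.get("fish"):
        t=np.linalg.norm(p,axis=1)[:,None]; d=np.hstack([p/np.maximum(t,1e-9)*np.sin(t),np.cos(t)])
    else: d=np.hstack([p,np.ones((len(p),1))])
    return R.from_quat(c["attitude"]).apply(d)
def plane(c,uv,z):
    d=rays(c,uv); return c["eye"]+d*((z-c["eye"][2])/d[:,2])[:,None]
def cam(n,save=None):
    c=r.camera(n); c["fish"]=n=="wrist"; c["eye"]=np.array(c["eye"])
    if save: cv2.imwrite(f"pics/{save}.png",c["image"][:,:,::-1])
    return c
def proj(c,P):
    q=R.from_quat(c["attitude"]).inv().apply(np.atleast_2d(P)-c["eye"]); f=c["image"].shape[0]/2/np.tan(np.radians(c["vfov"])/2)
    n=np.linalg.norm(q[:,:2],axis=1); k=np.arctan2(n,q[:,2])/np.maximum(n,1e-9) if c["fish"] else 1/q[:,2]
    return q[:,:2]*np.c_[k]*f+[c["cx"],c["cy"]] if not c["fish"] else q[:,:2]*k[:,None]*f+[c["cx"],c["cy"]]
def go(dst,yaw=None):
    """shift in tool mm / turn deg to bring TCP to dst, tool y toward world angle yaw (deg)"""
    s=r.read_state(); q=R.from_quat(s["eef_rot"]); d=q.inv().apply(np.array(dst)-s["ee_pos"])*1000
    y=q.apply([0,1,0]); a=np.degrees(np.arctan2(y[1],y[0])); t=None
    if yaw is not None: t=-((yaw-a+90)%180-90)
    print("shift",np.round(d,1),"turn",t,"yaw",round(a,1),"j7",s["joint_positions"][6],"t",s["time"])
E
python3 - <<'E'
from h import *
c=cam("top"); im=c["image"]; hsv=cv2.cvtColor(im,cv2.COLOR_RGB2HSV)
m=((hsv[...,2]>150)&(hsv[...,1]<60)).astype(np.uint8)
m[:110]=0;m[295:]=0;m[:,:120]=0;m[:,470:]=0
n,l,st,ce=cv2.connectedComponentsWithStats(m)
for i in range(1,n):
    if st[i,4]<40: continue
    cs=max(cv2.findContours((l==i).astype(np.uint8),0,1)[0],key=cv2.contourArea)
    P=plane(c,cs.reshape(-1,2),0.004)[:,:2]; z=.004
    if st[i,0]<215 and st[i,1]>180: z=.054; P=plane(c,cs.reshape(-1,2),z)[:,:2]
    (x,y),w,a=cv2.minAreaRect((P*1000).astype(np.float32)); 
    print(st[i],"rect",np.round([x,y],1),np.round(w,1),round(a,1), "circ",np.round(cv2.minEnclosingCircle((P*1000).astype(np.float32)),1) if 0 else cv2.minEnclosingCircle((P*1000).astype(np.float32)))
s=np.hstack([cv2.resize(im[195:280,145:230],None,fx=4.6,fy=4.6,interpolation=2),cv2.resize(im[215:300,325:410],None,fx=4.6,fy=4.6,interpolation=2)])
cv2.imwrite("pics/crop1.png",s[:,:,::-1])
for n,uv,z in(("bush",(183,233),.096),("jar",(162,165),.085),("bj",(432,165),.09)): print(n,plane(c,[uv],z))
E
```

```text
[384 110  37   2  74] rect [ 793.1 -294.6] [  3.  103.8] 0.1 circ ((793.1419677734375, -294.5579833984375), 51.91582489013672)
[130 113  50  11  98] rect [764.2 411.5] [142.3  14.5] 79.6 circ ((769.45703125, 410.5115966796875), 71.19596099853516)
[391 115  19   4  74] rect [ 775.1 -287.9] [ 9.  51.8] 0.1 circ ((775.11279296875, -287.9213562011719), 26.023874282836914)
[ 324  126   53   52 1178] rect [ 672.3 -141.9] [147.  148.9] 88.9 circ ((672.24169921875, -141.91014099121094), 75.18375396728516)
[120 128  41  21 231] rect [713.1 450.2] [ 28.9 119.2] 17.5 circ ((706.4569091796875, 448.1482849121094), 60.04484558105469)
[241 133  23  49 560] rect [655.  133.9] [139.6  34.9] 14.9 circ ((655.1551513671875, 134.14901733398438), 70.43074798583984)
[ 203  157   76   56 1766] rect [587.4 167.7] [150.7 189.4] 12.4 circ ((584.9623413085938, 165.8486328125), 112.19619750976562)
[262 156  19  27 284] rect [626.   79.1] [78.3 38.2] 17.8 circ ((625.3145141601562, 80.89159393310547), 41.49087142944336)
[280 205  43  42 370] rect [462.6  -1.6] [115.1 112.9] 89.9 circ ((461.7552795410156, -1.7229976654052734), 59.07907485961914)
[ 168  208   48   57 1203] rect [420.8 274.9] [ 98.6 144.5] 67.5 circ ((430.284912109375, 295.70660400390625), 73.57182312011719)
[167 213  17  11  67] rect [476.6 331.1] [11.9 48.6] 31.7 circ ((476.64453125, 331.1048278808594), 24.288278579711914)
[164 230   7  20  69] rect [420.5 352.2] [50.9 11.7] 17.1 circ ((420.3780517578125, 352.4839782714844), 25.476978302001953)
[405 234  11  11  94] rect [ 425.7 -300.7] [26.5 27.8] 43.5 circ ((425.1941833496094, -300.1741027832031), 15.102121353149414)
bush [[0.43270938 0.30015688 0.096     ]]
jar [[0.61134216 0.36253384 0.085     ]]
bj [[ 0.60993991 -0.34100691  0.09      ]]
```

View pics/crop1.png

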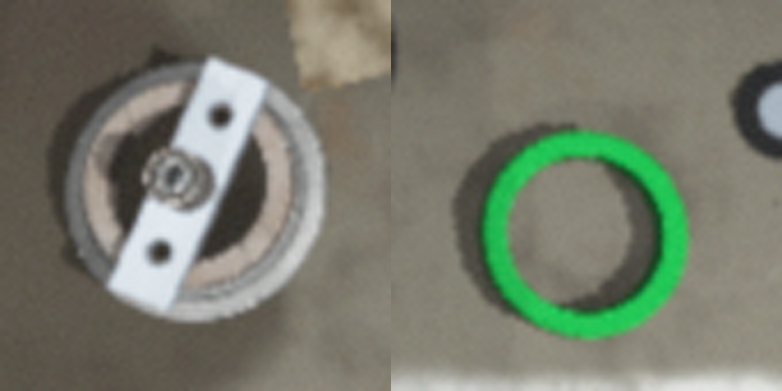

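The crop shows the bush top at about (183.5,233.7) in the full picture. It stands on the bar, whose holes are at (193.0,220.0) and (179.6,249.6), and the rust-brown race is underneath it. The vivid green ring is plainly a look-alike.

```bash
python3 - <<'E'
from h import *
c=cam("top")
b=plane(c,[(183.5,233.7)],.096)[0]; h=plane(c,[(193,220),(179.6,249.6)],.054)
d=h[0]-h[1]; a=np.degrees(np.arctan2(d[1],d[0]))
print("bush",b,"bar",h.mean(0),"holes",np.linalg.norm(d),"ang",a,"green",plane(c,[(367,265)],.01),"purple",plane(c,[(120,215)],.01))
go([b[0],b[1],.17],a+90)
E
```

```text
bush [0.43094152 0.29884909 0.096     ] bar [0.43261533 0.30020072 0.054     ] holes 0.08374574523220506 ang -22.74595351579909 green [[ 0.35402025 -0.17777426  0.01      ]] purple [[0.49127012 0.49028529 0.01      ]]
shift [-341.7 -226.9   52.3] turn 8.148934369578768 yaw 75.4 j7 -0.08849624031036349 t 0.2
```

```bash
python3 -m crank '[[[-35,-23,5,2,1],[-75,-50,12,4,1],[-115,-77,20,6,1],[-155,-104,28,8,1],[-195,-131,34,8,1],[-235,-157,40,8,1],[-275,-184,46,8,1],[-310,-207,50,8,1],[-335,-222,52,8,1],[-342,-227,52,8,1],[-342,-227,52,8,1],[-342,-227,52,8,1]]]' 20; python3 - <<'E'
from h import *
c=cam("wrist","w1"); print(c["cx"],c["cy"],c["vfov"],c["eye"],proj(c,[[.432,.2995,.096],[.425,.2995,.096],[.432,.3,.054]]));go([.432,.2995,.17],67.25)
E
```

```text
time: 1.4
ee_pos: [0.4303, 0.3002, 0.1706]
eef_rot: [0.195, 0.981, 0.0, -0.0]
ft_force: [-0.1, 0.6, 0.4]
width: 0.0873
grip_force: 0.0
280.16724491626957 208.53067426854903 65.70646984690485 [0.35880659 0.32922098 0.33393396] [[280.64923252 220.16519232]
 [277.14495177 212.1435224 ]
 [281.0527149  205.1580928 ]]
shift [-2.1 -0.2  0.6] turn 0.2891699761751312 yaw 67.5 j7 0.5100055592353592 t 1.45
```

View pics/w1.png

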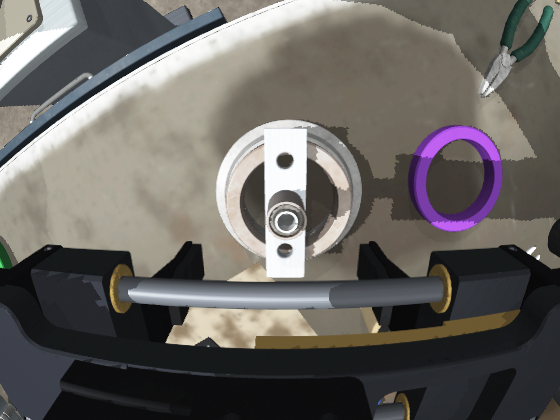

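The wrist view shows the bush's top ring at (286.5,220) and the bar holes at (285,160) and (285,250).

```bash
python3 - <<'E'
from h import *
c=cam("wrist")
print(plane(c,[(286.5,220)],.096),plane(c,[(285,160),(285,250)],.054))
b=plane(c,[(286.5,220)],.096)[0];go([b[0],b[1],.062])
E
```

```text
[[0.43342997 0.30398753 0.096     ]] [[0.39558328 0.31894954 0.054     ]
 [0.47357565 0.28702945 0.054     ]]
shift [ -1.8   4.4 108.6] turn None yaw 67.6 j7 0.5101739592468213 t 1.5
```

```bash
python3 -m crank '[[[-1,2,20,0,1],[-2,3,45,0,1],[-2,3,70,0,1],[-2,3,90,0,1],[-2,3,103,0,1],[-2,3,108,0,1],[-2,3,108,0,1],[-2,3,108,0,0.2],[-2,3,108,0,0],[-2,3,108,0,-0.1],[-2,3,108,0,-0.2],[-2,3,108,0,-0.3],[-2,3,108,0,-0.4],[-2,3,108,0,-0.4],[-2,3,108,0,-0.4]]]' 20
```

```text
time: 3.0
ee_pos: [0.4344, 0.3012, 0.0627]
eef_rot: [0.196, 0.981, 0.0, 0.0]
ft_force: [0.3, 1.1, 0.6]
width: 0.0318
grip_force: 0.9
```

```bash
python3 -m crank '[[[0,0,0,0,-0.7],[0,0,0,0,-0.7],[0,0,0,0,-0.7],[0,0,-5,0,-0.7],[0,0,-15,0,-0.7],[0,0,-30,0,-0.7],[0,0,-50,0,-0.7],[0,0,-70,0,-0.7],[0,0,-85,0,-0.7],[0,0,-90,0,-0.7],[0,0,-90,0,-0.7]]]' 20;python3 - <<'E'
from h import *
go([.4254,-.3004,.08],90)
E
```

```text
time: 4.1
ee_pos: [0.4345, 0.3011, 0.1534]
eef_rot: [0.196, 0.981, 0.001, 0.0]
ft_force: [-0.1, -0.4, -1.4]
width: 0.0311
grip_force: 20.0
shift [-222.7 -558.9   72.7] turn -22.606216557439012 yaw 67.4 j7 0.5164452151880892 t 4.1
```

```bash
python3 -m crank '[[[-4,-9,0,0,-0.7],[-11,-28,0,0,-0.7],[-22,-56,0,0,-0.7],[-37,-93,0,0,-0.7],[-52,-130,0,0,-0.7],[-67,-168,0,0,-0.7],[-82,-205,0,0,-0.7],[-97,-243,0,0,-0.7],[-112,-280,0,0,-0.7],[-127,-318,0,0,-0.7],[-142,-355,0,0,-0.7],[-157,-393,0,0,-0.7],[-172,-430,0,0,-0.7],[-187,-468,0,0,-0.7],[-201,-503,0,0,-0.7],[-212,-531,0,0,-0.7],[-219,-550,0,0,-0.7],[-223,-559,0,0,-0.7],[-223,-559,0,0,-0.7],[-223,-559,0,0,-0.7]]]' 20;python3 - <<'E'
from h import *
c=cam("wrist","w2"); go([.4254,-.3004,.0135])
print(c["eye"],proj(c,[[.4254,-.3004,.004],[.4254,-.3004,.19]]))
im=c["image"];hsv=cv2.cvtColor(im,cv2.COLOR_RGB2HSV);m=((hsv[...,2]>140)&(hsv[...,1]<60)).astype(np.uint8)
E
```

```text
time: 6.1
ee_pos: [0.4248, -0.3, 0.1521]
eef_rot: [0.196, 0.981, 0.0, -0.0]
ft_force: [-0.0, -0.3, -1.2]
width: 0.0312
grip_force: 20.0
shift [ -0.6  -0.8 138.7] turn None yaw 67.5 j7 1.8450031607215747 t 6.15
[ 0.35344388 -0.27102618  0.31550584] [[280.31363837 195.57335567]
 [281.0580935  296.36483707]]
```

View pics/w2.png

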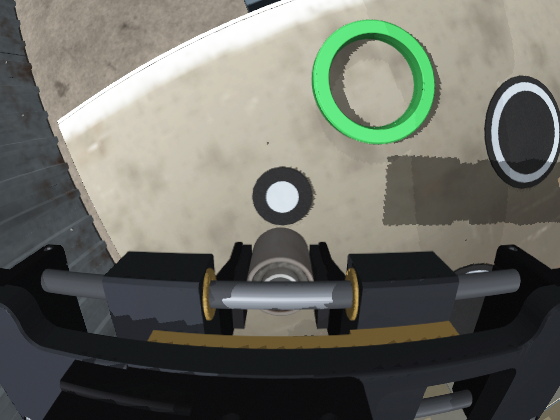

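The pale spot of the bush pad is at (282.5,196.5), 2 px from where I predicted. The bush hangs upright above it, with its top at about (280,270).

```bash
python3 -m crank '[[[0,0.5,8,0,-0.7],[0,0.5,25,0,-0.7],[0,0.5,50,0,-0.7],[0,0.5,75,0,-0.7],[0,0.5,100,0,-0.7],[0,0.5,118,0,-0.7],[0,0.5,128,0,-0.7],[0,0.5,133,0,-0.7],[0,0.5,136,0,-0.7],[0,0.5,138,0,-0.7],[0,0.5,139,0,-0.7],[0,0.5,139.5,0,-0.7],[0,0.5,139.5,0,-0.7]]]'
```

```text
time: 7.45
ee_pos: [0.4257, -0.3004, 0.0133]
eef_rot: [0.196, 0.981, 0.0, 0.0]
ft_force: [0.4, -0.1, -1.1]
width: 0.0308
grip_force: 20.0
```

```bash
python3 -m crank '[[[0,0,0.5,0,-0.7],[0,0,1,0,-0.7],[0,0,1.5,0,-0.7],[0,0,1.5,0,-0.7]]]'; python3 -m crank '[[[0,0,0,0,-0.15],[0,0,0,0,-0.1],[0,0,0,0,0],[0,0,0,0,0.4],[0,0,0,0,0.8],[0,0,-3,0,0.8],[0,0,-15,0,0.8],[0,0,-40,0,0.8],[0,0,-75,0,0.8],[0,0,-115,0,0.8],[0,0,-145,0,0.8],[0,0,-150,0,0.8],[0,0,-150,0,0.8]]]'; python3 - <<'E'
from h import *
c=cam("wrist","w3");cv2.imwrite("pics/w3.png",c["image"][100:330,150:430][:,:,::-1])
go([.4335,.3015,.14],67.25)
E
```

```text
time: 7.85
ee_pos: [0.4258, -0.3004, 0.0126]
eef_rot: [0.196, 0.981, 0.0, 0.0]
ft_force: [-5.0, 4.2, 15.9]
width: 0.0311
grip_force: 20.0
time: 9.15
ee_pos: [0.4261, -0.3006, 0.1628]
eef_rot: [0.196, 0.981, 0.0, 0.001]
ft_force: [1.0, -0.4, 0.1]
width: 0.0783
grip_force: 0.0
shift [223.8 558.5  21.8] turn 0.1584753214315242 yaw 67.4 j7 1.839586268700889 t 9.2
```

View pics/w3.png

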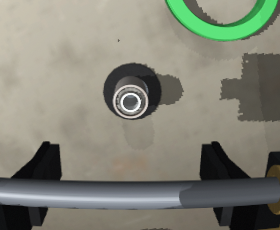

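The bush stands upright in the middle of its pad, with the dark rim showing evenly around its base. Next is the bar.

```bash
python3 -m crank '[[[4,9,0,0,0.15],[12,30,0,0,0.15],[26,65,0,0,0.15],[44,110,0,0,0.15],[62,155,0,0,0.15],[80,200,0,0,0.15],[98,245,0,0,0.15],[116,290,0,0,0.15],[134,335,2,0,0.15],[152,380,6,0,0.15],[170,425,10,0,0.15],[188,470,14,0,0.15],[204,510,18,0,0.15],[216,540,20,0,0.15],[222,554,22,0,0.15],[224,558,22,0,0.15],[224,558,22,0,0.15],[224,558,22,0,0.15]]]'; python3 - <<'E'
from h import *
c=cam("wrist","w4");go([.4335,.3015,.0435],67.25)
print(proj(c,[[.4335,.3015,.054]]))
hsv=cv2.cvtColor(c["image"],cv2.COLOR_RGB2HSV)
m=((hsv[...,2]>215)&(hsv[...,1]<25)).astype(np.uint8); m[:120]=0;m[300:]=0;m[:,:230]=0;m[:,350:]=0
n,l,st,ce=cv2.connectedComponentsWithStats(m);i=1+np.argmax(st[1:,4]);print(st[i])
t=plane(c,cv2.findContours((l==i).astype(np.uint8),0,1)[0][0].reshape(-1,2),.054)[:,:2]*1000
print(cv2.minAreaRect(t.astype(np.float32)))
E
```

```text
time: 11.0
ee_pos: [0.4335, 0.2991, 0.1395]
eef_rot: [0.197, 0.98, -0.0, 0.0]
ft_force: [-0.0, -1.0, 0.2]
width: 0.0499
grip_force: 0.0
shift [ 1.   2.1 96.2] turn 0.02104400904424608 yaw 67.3 j7 0.5238308469710576 t 11.05
[[283.52720509 212.43341831]]
[ 230  123   80  158 6846]
((425.0609130859375, 293.2351989746094), (60.896785736083984, 132.5048370361328), 67.56315612792969)
```

View pics/w4.png

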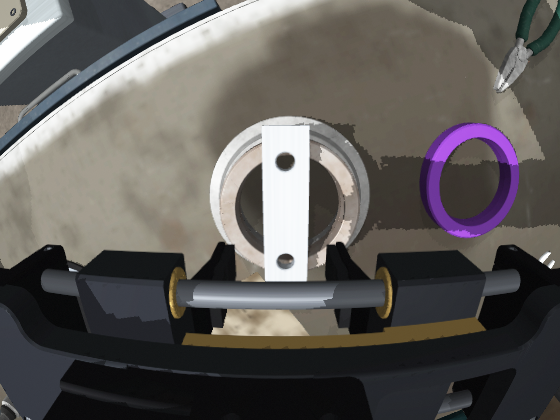

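The bar's holes are at (285,161) and (285,261), centred between the fingers and aligned with the tool's x axis. I go down and grip.

```bash
python3 -m crank '[[[1,3,15,0,0.15],[1,3,40,0,0.15],[1,3,65,0,0.15],[1,3,82,0,0.15],[1,3,91,0,0.15],[1,3,95,0,0.15],[1,3,95.5,0,0.15],[1,3,95.5,0,-0.05],[1,3,95.5,0,-0.15],[1,3,95.5,0,-0.25],[1,3,95.5,0,-0.4],[1,3,95.5,0,-0.5],[1,3,95.5,0,-0.5],[1,3,95.5,0,-0.5]]]' 40; python3 -m crank '[[[0,0,-2,0,-0.5],[0,0,-6,0,-0.5],[0,0,-14,0,-0.5],[0,0,-26,0,-0.5],[0,0,-42,0,-0.5],[0,0,-60,0,-0.5],[0,0,-72,0,-0.5],[0,0,-78,0,-0.5],[0,0,-80,0,-0.5],[0,0,-80,0,-0.5]]]'; python3 - <<'E'
from h import *
go([.655,.134,.10],104.9)
E
```

```text
time: 12.45
ee_pos: [0.4336, 0.3041, 0.0446]
eef_rot: [0.196, 0.981, 0.0, 0.0]
ft_force: [-1.4, -2.2, 6.1]
width: 0.0356
grip_force: 40.0
time: 13.45
ee_pos: [0.4332, 0.304, 0.1239]
eef_rot: [0.196, 0.981, -0.0, -0.0]
ft_force: [-0.3, 0.2, -2.9]
width: 0.0354
grip_force: 40.0
shift [-270.1  -71.7   23.8] turn -37.493527214048655 yaw 67.4 j7 0.5237132555824057 t 13.45
```

```bash
python3 -m crank '[[[-6,-2,0,-1,-0.5],[-20,-5,0,-3,-0.5],[-44,-12,0,-6,-0.5],[-72,-19,0,-10,-0.5],[-100,-26,0,-14,-0.5],[-128,-34,0,-18,-0.5],[-156,-41,0,-22,-0.5],[-184,-49,0,-26,-0.5],[-212,-56,0,-30,-0.5],[-238,-63,0,-33.5,-0.5],[-256,-68,0,-36,-0.5],[-266,-71,0,-37.5,-0.5],[-270,-72,0,-37.5,-0.5],[-270,-72,0,-37.5,-0.5],[-270,-72,0,-37.5,-0.5]]]'; python3 - <<'E'
from h import *
c=cam("wrist","w5");go([.655,.134,.007],104.9)
print(proj(c,[[.655,.134,.004],[.655,.134,.123]]))
E
```

```text
time: 14.95
ee_pos: [0.6543, 0.1347, 0.1235]
eef_rot: [-0.13, 0.992, 0.0, -0.0]
ft_force: [-0.4, 0.3, -3.4]
width: 0.0352
grip_force: 40.0
shift [ -0.5  -1.  116.8] turn 0.0371602685253265 yaw 104.9 j7 1.6554485198120583 t 15.0
[[279.6520669  203.30101673]
 [279.52881918 260.20099886]]
```

View pics/w5.png

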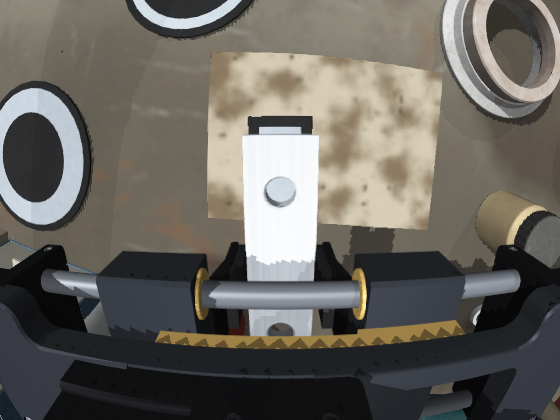

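The pale silhouette shows past the bar end, at columns 257–305 and row 127, centred on column 281 like the bar. They are aligned, so I lower it.

```bash
python3 -m crank '[[[0,-0.5,8,0,-0.5],[0,-0.5,25,0,-0.5],[0,-0.5,50,0,-0.5],[0,-0.5,75,0,-0.5],[0,-0.5,95,0,-0.5],[0,-0.5,106,0,-0.5],[0,-0.5,111,0,-0.5],[0,-0.5,113.5,0,-0.5],[0,-0.5,115,0,-0.5],[0,-0.5,116,0,-0.5],[0,-0.5,116.5,0,-0.5],[0,-0.5,116.5,0,-0.5]]]'
```

```text
time: 16.2
ee_pos: [0.6553, 0.1334, 0.0079]
eef_rot: [-0.13, 0.992, 0.0, 0.0]
ft_force: [0.1, -0.2, -3.7]
width: 0.0356
grip_force: 40.0
```

```bash
python3 -m crank '[[[0,0,0.5,0,-0.5],[0,0,1,0,-0.5],[0,0,1.5,0,-0.5],[0,0,1.5,0,-0.5]]]'
```

```text
time: 16.6
ee_pos: [0.6552, 0.1334, 0.0067]
eef_rot: [-0.13, 0.992, 0.0, 0.0]
ft_force: [-2.8, -0.3, 4.9]
width: 0.0355
grip_force: 40.0
```

```bash
python3 -m crank '[[[0,0,0,0,-0.1],[0,0,0,0,0],[0,0,0,0,0.3],[0,0,0,0,0.3],[0,0,-4,0,0.3],[0,0,-15,0,0.3],[0,0,-40,0,0.3],[0,0,-75,0,0.3],[0,0,-110,0,0.3],[0,0,-130,0,0.3],[0,0,-135,0,0.3],[0,0,-135,0,0.3]]]'; python3 - <<'E'
from h import *
c=cam("wrist"); t=cam("top")
im=np.vstack([cv2.resize(c["image"],(560,420))[60:340],cv2.resize(t["image"][190:285,120:310],(560,280),interpolation=2)])
cv2.imwrite("pics/w6.png",im[:,:,::-1]); print(proj(c,[[.655,.134,.016]]))
E
```

```text
time: 17.8
ee_pos: [0.6555, 0.1334, 0.142]
eef_rot: [-0.13, 0.992, 0.0, 0.001]
ft_force: [0.4, -0.4, -1.1]
width: 0.0567
grip_force: 0.0
[[281.27548307 200.22844218]]
```

View pics/w6.png

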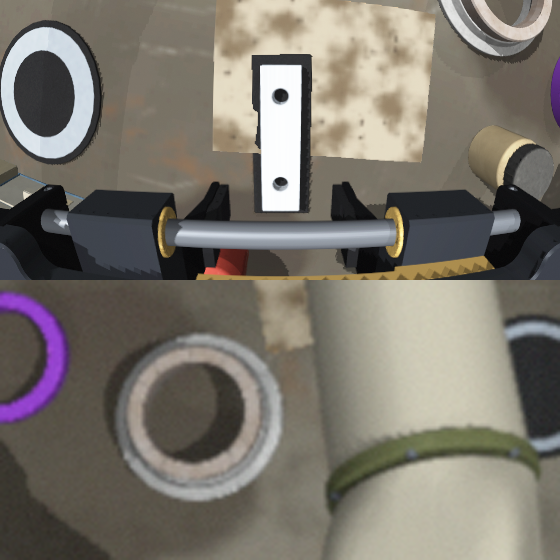

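The top part of the picture shows the bar lying squarely on its pad, with an even dark margin around it and its holes at (280,95) and (281,184). The lower part shows the race with outer edges at columns 130–260 and rows 347–475, on top of the spacer at columns 117–283 and rows 333–502.

```bash
python3 - <<'E'
from h import *
t=cam("top")
for (l,rr,u,d),z in(((130,260,67,195),.040),((117,283,53,222),.014)):
    q=np.array([(l,(u+d)/2),(rr,(u+d)/2),((l+rr)/2,u),((l+rr)/2,d)])/2.947+[120,190]; P=plane(t,q,z)
    print(P.mean(0),np.linalg.norm(P[0]-P[1]),np.linalg.norm(P[2]-P[3]))
go([.4325,.246,.14],90)
E
```

```text
[0.43496218 0.30349212 0.04      ] 0.11586040910858114 0.11491513882462004
[0.43181851 0.30403776 0.014     ] 0.15109923122198546 0.15482999764307984
shift [ 1.853e+02  1.660e+02 -1.000e-01] turn 14.904954949535224 yaw 104.9 j7 1.654704666193006 t 17.95
```

```bash
python3 -m crank '[[[5,4,0,1,0],[20,18,0,3,0],[42,38,0,5,0],[68,61,0,7,0],[94,84,0,9,0],[120,107,0,11,0],[144,129,0,13,0],[164,147,0,14,0],[178,160,0,15,0],[185,166,0,15,0],[185,166,0,15,0],[185,166,0,15,0]]]'; python3 - <<'E'
from h import *
c=cam("wrist","w7");go([.4335,.2475,.025],90)
print(proj(c,[[.4335,.3025,.042],[.4335,.2425,.042],[.4335,.3625,.042],[.4335,.2525,.042]]))
E
```

```text
time: 19.15
ee_pos: [0.4342, 0.2456, 0.1409]
eef_rot: [0.001, 1.0, -0.0, 0.0]
ft_force: [-0.0, -0.3, -0.5]
width: 0.0439
grip_force: 0.0
shift [  1.    2.1 115.9] turn -0.16060842973791978 yaw 89.8 j7 0.9859226598674542 t 19.2
[[347.41557449 208.00959976]
 [276.97812925 208.1931542 ]
 [412.07345872 207.85081924]
 [288.87710553 208.1613842 ]]
```

View pics/w7.png

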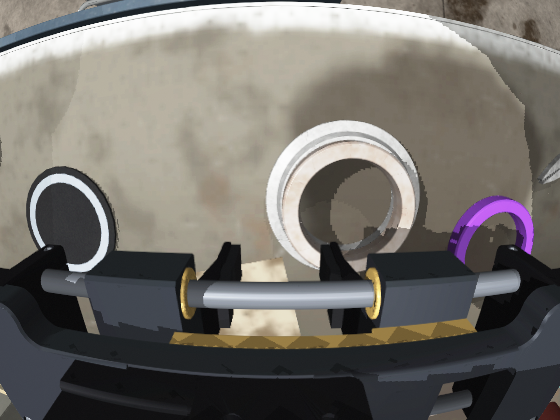

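The race top's outer edges are at columns 281 and 416, about 4 px right of my prediction, so the centre is near y=0.3045. The wall then lies between the fingers.

```bash
python3 -m crank '[[[0,3.5,20,0,0],[0,3.5,50,0,0],[0,3.5,80,0,0],[0,3.5,100,0,0],[0,3.5,110,0,0],[0,3.5,114,0,0],[0,3.5,115.5,0,0],[0,3.5,115.5,0,-0.3],[0,3.5,115.5,0,-0.5],[0,3.5,115.5,0,-0.65],[0,3.5,115.5,0,-0.8],[0,3.5,115.5,0,-1],[0,3.5,115.5,0,-1],[0,3.5,115.5,0,-1]]]' 50; python3 -m crank '[[[0,0,-2,0,-1],[0,0,-5,0,-1],[0,0,-10,0,-1],[0,0,-20,0,-1],[0,0,-35,0,-1],[0,0,-52,0,-1],[0,0,-66,0,-1],[0,0,-76,0,-1],[0,0,-80,0,-1],[0,0,-80,0,-1]]]'; python3 - <<'E'
from h import *
go([.462,-.0017-.0555,.10],90)
E
```

```text
time: 20.6
ee_pos: [0.4343, 0.2503, 0.0262]
eef_rot: [0.001, 1.0, 0.001, 0.001]
ft_force: [1.2, 1.4, 5.8]
width: 0.0174
grip_force: 48.8
time: 21.6
ee_pos: [0.4337, 0.2498, 0.1059]
eef_rot: [0.001, 1.0, 0.0, 0.0]
ft_force: [0.1, -0.0, -1.8]
width: 0.0177
grip_force: 48.1
shift [ -28.8 -306.9    5.8] turn -0.09544939071381009 yaw 89.9 j7 0.9886027086809958 t 21.6
```

The width is 17.5 mm, more than the wall, so I look before carrying it.

```bash
python3 - <<'E'
from h import *
c=cam("wrist"); t=cam("scene")
p=proj(t,[[.434,.25,.1]])[0].astype(int);print(p)
x,y=p; im=np.vstack([c["image"][80:340],cv2.resize(t["image"][y-50:y+50,x-85:x+85],(560,330),interpolation=2)])
cv2.imwrite("pics/w8.png",im[:,:,::-1])
E
```

```text
[216 189]
```

View pics/w8.png

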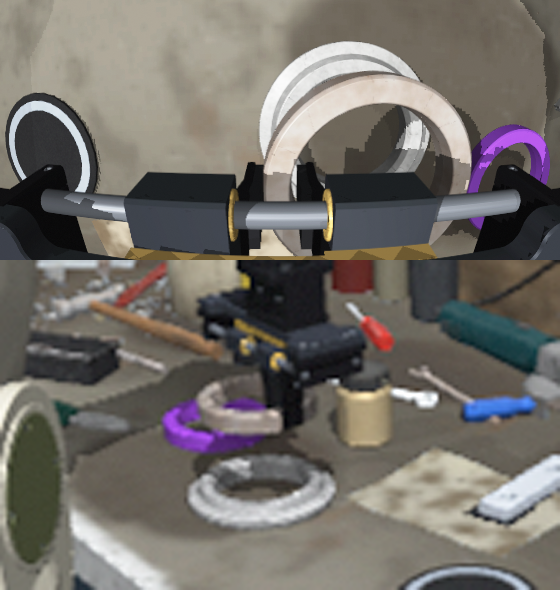

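The race is held and roughly level. In the wrist view its outer edges are at columns 262 and 472, and its far edge is at row 153 of the full image. I compare that with the expected circle.

```bash
python3 - <<'E'
from h import *
c=cam("wrist"); s=r.read_state(); e=np.array(s["ee_pos"]); print(e)
a=np.linspace(0,2*np.pi,721)
for dx in(-.006,0,.006):
  for dy in (.055,.0585):
    P=np.c_[e[0]+dx+.06*np.cos(a),e[1]+dy+.06*np.sin(a),0*a+e[2]+.016]
    q=proj(c,P);print(dx,dy,q.min(0).round(),q.max(0).round())
hsv=cv2.cvtColor(c["image"],cv2.COLOR_RGB2HSV); print(hsv[200:203,445:460:5].tolist(), hsv[160,370])
E
```

```text
[0.43323257 0.24943865 0.10488092]
-0.006 0.055 [271. 143.] [483. 349.]
-0.006 0.0585 [278. 144.] [488. 348.]
0 0.055 [271. 156.] [481. 356.]
0 0.0585 [278. 156.] [486. 356.]
0.006 0.055 [271. 168.] [479. 363.]
0.006 0.0585 [278. 168.] [484. 363.]
[[[18, 15, 227], [20, 10, 227], [15, 11, 228]], [[19, 16, 227], [19, 12, 228], [16, 13, 220]], [[18, 17, 227], [16, 12, 228], [18, 11, 228]]] [ 14  34 224]
```

The wrist view gives an in-hand offset of about 51 mm, which agrees with 60 − 17.5/2, and the race is level. I carry it over to its pad.

```bash
python3 -m crank '[[[-1,-8,0,0,-1],[-3,-25,0,0,-1],[-6,-52,0,0,-1],[-9,-82,0,0,-1],[-12,-112,0,0,-1],[-15,-142,0,0,-1],[-18,-172,0,0,-1],[-21,-202,0,0,-1],[-24,-232,0,0,-1],[-26,-260,0,0,-1],[-28,-282,0,0,-1],[-29,-296,0,0,-1],[-29,-302,0,0,-1],[-29,-302,0,0,-1],[-29,-302,0,0,-1]]]'; python3 - <<'E'
from h import *
c=cam("wrist","w9"); e=np.array(r.read_state()["ee_pos"]); go([.462,-.0529,.0085],90)
a=np.linspace(0,2*np.pi,721)
P=np.c_[.462+.06*np.cos(a),-.0017+.06*np.sin(a),0*a+.004];q=proj(c,P);print(q.min(0),q.max(0))
hsv=cv2.cvtColor(c["image"],cv2.COLOR_RGB2HSV)
E
```

```text
time: 23.25
ee_pos: [0.462, -0.0517, 0.1053]
eef_rot: [0.001, 1.0, 0.0, -0.0]
ft_force: [0.4, 0.4, -2.8]
width: 0.0176
grip_force: 48.1
shift [-0.  -1.4 96.9] turn -0.03091269901022997 yaw 90.0 j7 1.6263124609973334 t 23.3
[268.85023806 137.86188278] [404.32618024 270.81008372]
```

View pics/w9.png

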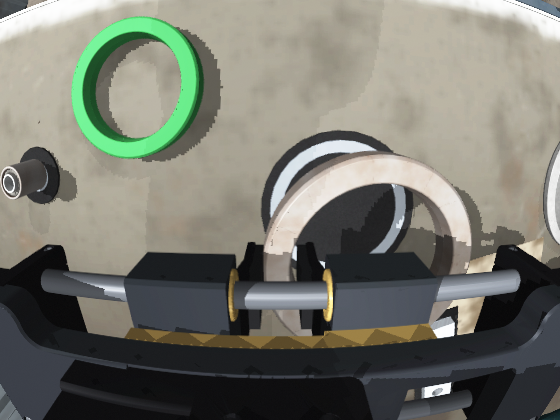

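The pale ring spans columns 271–407 with its top at row 139, within 2 px of the prediction, so I lower the race.

```bash
python3 -m crank '[[[0,-0.5,8,0,-1],[0,-0.5,25,0,-1],[0,-0.5,48,0,-1],[0,-0.5,68,0,-1],[0,-0.5,82,0,-1],[0,-0.5,89,0,-1],[0,-0.5,92,0,-1],[0,-0.5,94,0,-1],[0,-0.5,95,0,-1],[0,-0.5,96,0,-1],[0,-0.5,96,0,-1]]]'; python3 -m crank '[[[0,0,0.5,0,-1],[0,0,1,0,-1],[0,0,1.5,0,-1],[0,0,1.5,0,-1]]]'
```

```text
time: 24.4
ee_pos: [0.4625, -0.0528, 0.0099]
eef_rot: [0.001, 1.0, 0.0, 0.0]
ft_force: [0.2, 1.1, -1.7]
width: 0.0175
grip_force: 48.2
time: 24.8
ee_pos: [0.4625, -0.0529, 0.0083]
eef_rot: [0.001, 1.0, 0.0, 0.0]
ft_force: [0.7, -1.1, 2.8]
width: 0.0173
grip_force: 48.7
```

```bash
python3 -m crank '[[[0,0,0.5,0,-1],[0,0,0.5,0,-0.55],[0,0,0.5,0,-0.5],[0,0,0.5,0,-0.4],[0,0,0.5,0,-0.1],[0,0,0.5,0,0],[0,0,-4,0,0],[0,0,-15,0,0],[0,0,-35,0,0],[0,0,-65,0,0],[0,0,-95,0,0],[0,0,-115,0,0],[0,0,-120,0,0],[0,0,-120,0,0]]]'; python3 - <<'E'
from h import *
c=cam("wrist","w10"); cv2.imwrite("pics/w10.png",c["image"][100:340,180:480][:,:,::-1])
go([.372,.304,.13],180);go([.372,.304,.13],0);go([.4325,.241,.13],90)
E
```

```text
time: 26.2
ee_pos: [0.4626, -0.0528, 0.1288]
eef_rot: [0.001, 1.0, 0.0, 0.001]
ft_force: [0.6, -0.1, -1.0]
width: 0.0431
grip_force: 0.0
shift [ 90.6 356.7  -2. ] turn 89.90293193473238 yaw 89.9 j7 1.6131649394636953 t 26.25
shift [ 90.6 356.7  -2. ] turn 89.90293193473238 yaw 89.9 j7 1.6131649394636953 t 26.25
shift [ 30.  293.8  -2.1] turn -0.0970680652676208 yaw 89.9 j7 1.6131649394636953 t 26.25
```

View pics/w10.png

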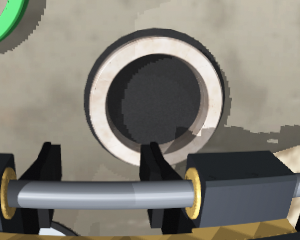

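The race lies flat on its pad with an even dark rim around it, centred at about (155,97) in the crop. Now I measure the bare spacer from the top camera before going to it.

```bash
python3 - <<'E'
from h import *
t=cam("top","top2"); im=t["image"]; hsv=cv2.cvtColor(im,cv2.COLOR_RGB2HSV)
m=((hsv[...,1]<38)&(hsv[...,2]>105)).astype(np.uint8); k=np.zeros_like(m); cv2.circle(k,(188,237),42,1,-1); m*=k
n,l,st,ce=cv2.connectedComponentsWithStats(m);i=1+np.argmax(st[1:,4])
cs=max(cv2.findContours((l==i).astype(np.uint8),0,1)[0],key=cv2.contourArea).reshape(-1,2)
P=(plane(t,cs,.014)[:,:2]*1000).astype(np.float32)
print(st[i],cv2.fitEllipse(P),cv2.minEnclosingCircle(P)); go([.4325,.304+.063,.13],90)
E
```

```text
[ 160  204   70   74 1820] ((424.5636901855469, 288.9087219238281), (161.40835571289062, 180.18142700195312), 129.86390686035156) ((422.2942199707031, 281.6047058105469), 99.15654754638672)
shift [ 29.8 419.8  -2.6] turn -0.09611521836096415 yaw 89.9 j7 1.6131914822336537 t 26.3
```

The mask leaks onto the bench, so I use the earlier edge measurement of (0.432,0.304), whose size of 151 to 155 mm matches.

```bash
python3 -m crank '[[[1,10,0,0,0.4],[2,30,0,0,0.4],[4,60,0,0,0.4],[7,95,0,0,0.4],[9,130,0,0,0.4],[12,165,0,0,0.4],[14,200,0,0,0.4],[17,235,0,0,0.4],[19,270,0,0,0.4],[22,305,0,0,0.4],[24,340,0,0,0.4],[27,375,0,0,0.4],[29,400,0,0,0.4],[30,414,0,0,0.4],[30,420,0,0,0.4],[30,420,0,0,0.4],[30,420,0,0,0.4]]]'; python3 - <<'E'
from h import *
c=cam("wrist","w11"); s=r.read_state(); go([.4325,.367,.0035],90)
a=np.linspace(0,2*np.pi,721)
for R_,z in((.076,.014),(.050,.022)):
    q=proj(c,np.c_[.4325+R_*np.cos(a),.304+R_*np.sin(a),0*a+z]);print(R_,q.min(0).round(),q.max(0).round())
E
```

```text
time: 28.0
ee_pos: [0.4333, 0.3658, 0.1279]
eef_rot: [0.002, 1.0, -0.0, -0.0]
ft_force: [0.3, -1.9, -0.3]
width: 0.0611
grip_force: 0.0
shift [  0.9   1.3 124.5] turn -0.20666306571942528 yaw 89.8 j7 0.8201817085892229 t 28.05
0.076 [135. 118.] [297. 279.]
0.05 [157. 149.] [267. 258.]
```

View pics/w11.png

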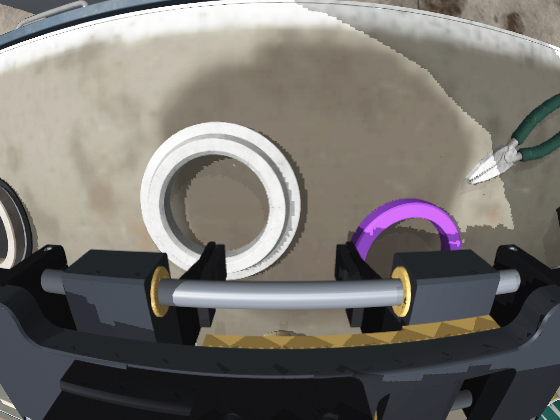

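The spacer's outer edges are at columns 140 and 301 with the top at row 122, and its right wall lies between the open fingers. I go to an averaged centre of (0.434,0.306).

```bash
python3 -m crank '[[[0,3,20,0,0.4],[0,3,50,0,0.4],[0,3,80,0,0.4],[0,3,104,0,0.4],[0,3,116,0,0.4],[0,3,121,0,0.4],[0,3,124,0,0.4],[0,3,125,0,0.3],[0,3,125,0,0.1],[0,3,125,0,-0.1],[0,3,125,0,-0.3],[0,3,125,0,-0.4],[0,3,125,0,-0.6],[0,3,125,0,-0.8],[0,3,125,0,-0.8],[0,3,125,0,-0.8]]]' 60
```

```text
time: 29.65
ee_pos: [0.4329, 0.3704, 0.0032]
eef_rot: [0.001, 1.0, 0.0, 0.0]
ft_force: [1.0, -0.4, 1.2]
width: 0.0247
grip_force: 59.6
```

```bash
python3 -m crank '[[[0,0,-2,0,-0.8],[0,0,-5,0,-0.8],[0,0,-10,0,-0.8],[0,0,-20,0,-0.8],[0,0,-35,0,-0.8],[0,0,-55,0,-0.8],[0,0,-75,0,-0.8],[0,0,-90,0,-0.8],[0,0,-98,0,-0.8],[0,0,-100,0,-0.8],[0,0,-100,0,-0.8]]]'; python3 - <<'E'
from h import *
c=cam("wrist","w12"); cam("scene","s12"); go([.6722,-.1419+.0636,.10],90)
e=np.array(r.read_state()["ee_pos"]); a=np.linspace(0,2*np.pi,721)
q=proj(c,np.c_[e[0]+.067*np.cos(a),e[1]-.0636+.067*np.sin(a),0*a+e[2]+.019]);print("expect",q.min(0).round(),q.max(0).round())
# contour of pale ring
hsv=cv2.cvtColor(c["image"],cv2.COLOR_RGB2HSV); m=((hsv[...,2]>170)&(hsv[...,1]<25)).astype(np.uint8); m[:60]=0
n,l,st,ce=cv2.connectedComponentsWithStats(m)
for i in range(1,n):
    if st[i,4]>1500: print(st[i])
E
```

```text
time: 30.75
ee_pos: [0.4327, 0.3701, 0.1029]
eef_rot: [0.001, 1.0, -0.0, -0.0]
ft_force: [0.7, 1.0, -3.3]
width: 0.025
grip_force: 59.6
shift [-240.5 -447.7    2.3] turn -0.09612627944362373 yaw 89.9 j7 0.8197982678506586 t 30.85
expect [ 57. 143.] [287. 366.]
[   57   127   244   153 14001]
```

Lifted level, with the wrist force reading the spacer's weight. I carry it to its pad.

```bash
python3 -m crank '[[[-4,-8,0,0,-0.8],[-13,-24,0,0,-0.8],[-27,-50,0,0,-0.8],[-43,-80,0,0,-0.8],[-59,-110,0,0,-0.8],[-75,-140,0,0,-0.8],[-91,-170,0,0,-0.8],[-107,-200,0,0,-0.8],[-123,-230,0,0,-0.8],[-139,-260,0,0,-0.8],[-155,-290,0,0,-0.8],[-172,-320,0,0,-0.8],[-188,-350,0,0,-0.8],[-204,-380,0,0,-0.8],[-220,-408,0,0,-0.8],[-231,-430,0,0,-0.8],[-238,-443,0,0,-0.8],[-240,-448,0,0,-0.8],[-240,-448,0,0,-0.8],[-240,-448,0,0,-0.8]]]'; python3 - <<'E'
from h import *
c=cam("wrist","w13"); go([.6722,-.1419+.0636,.0072],90)
a=np.linspace(0,2*np.pi,721)
q=proj(c,np.c_[.6722+.084*np.cos(a),-.1419+.084*np.sin(a),0*a+.004]);print("pad expect",q.min(0).round(),q.max(0).round())
hsv=cv2.cvtColor(c["image"],cv2.COLOR_RGB2HSV); m=((hsv[...,2]<70)).astype(np.uint8)
n,l,st,ce=cv2.connectedComponentsWithStats(m)
for i in range(1,n):
    if st[i,4]>200 and st[i,1]<240: print(st[i])
E
```

```text
time: 32.85
ee_pos: [0.6718, -0.0765, 0.1028]
eef_rot: [0.0, 1.0, 0.001, -0.0]
ft_force: [-0.2, 0.2, -2.9]
width: 0.025
grip_force: 59.6
shift [-0.4 -2.  95.7] turn 0.009726615588832033 yaw 90.0 j7 1.7522633597433102 t 32.9
pad expect [117. 110.] [303. 295.]
[ 301    0  141   45 1457]
[350   0  60  10 435]
[466 109  45 101 866]
[ 161  112  143  118 1815]
[   91   186   248   150 10227]
[    0   214   560   206 49412]
```

The dark pad's right edge is at column 304 and its top at row 112. I predicted 303 and 110, so it is within 2 px. Lowering.

```bash
python3 -m crank '[[[-1,-1.5,8,0,-0.8],[-1,-1.5,25,0,-0.8],[-1,-1.5,48,0,-0.8],[-1,-1.5,68,0,-0.8],[-1,-1.5,82,0,-0.8],[-1,-1.5,89,0,-0.8],[-1,-1.5,92,0,-0.8],[-1,-1.5,94,0,-0.8],[-1,-1.5,95,0,-0.8],[-1,-1.5,95,0,-0.8]]]'; python3 -m crank '[[[0,0,0.5,0,-0.8],[0,0,1,0,-0.8],[0,0,1.5,0,-0.8],[0,0,1.5,0,-0.8]]]'
```

```text
time: 33.9
ee_pos: [0.6735, -0.0797, 0.0086]
eef_rot: [0.001, 1.0, 0.0, 0.001]
ft_force: [0.4, 0.1, -2.6]
width: 0.0247
grip_force: 59.6
time: 34.3
ee_pos: [0.6733, -0.0797, 0.0072]
eef_rot: [0.001, 1.0, 0.0, 0.0]
ft_force: [-2.9, 1.1, 4.4]
width: 0.0248
grip_force: 59.6
```

```bash
python3 -m crank '[[[0,0,0,0,-0.4],[0,0,0,0,-0.35],[0,0,0,0,-0.2],[0,0,0,0,0],[0,0,0,0,0.2],[0,0,0,0,0.2],[0,0,-4,0,0.2],[0,0,-15,0,0.2],[0,0,-35,0,0.2],[0,0,-65,0,0.2],[0,0,-100,0,0.2],[0,0,-125,0,0.2],[0,0,-135,0,0.2],[0,0,-135,0,0.2]]]'; python3 - <<'E'
from h import *
w=cam("wrist","w14"); a=np.linspace(0,2*np.pi,721)
hsv=cv2.cvtColor(w["image"],cv2.COLOR_RGB2HSV)
m=((hsv[...,2]>150)&(hsv[...,1]<30)).astype(np.uint8)
n,l,st,ce=cv2.connectedComponentsWithStats(m)
for i in range(1,n):
    if st[i,4]>1500: print("ring",st[i])
d=(hsv[...,2]<70).astype(np.uint8); n,l,st,ce=cv2.connectedComponentsWithStats(d)
for i in range(1,n):
    if st[i,4]>150 and st[i,1]<240: print("dark",st[i])
for R_,z in((.076,.018),(.084,.004)):
    q=proj(w,np.c_[.6722+R_*np.cos(a),-.1419+R_*np.sin(a),0*a+z]);print(R_,q.min(0).round(),q.max(0).round())
E
```

```text
time: 35.7
ee_pos: [0.6739, -0.0799, 0.1435]
eef_rot: [0.001, 1.0, 0.0, 0.002]
ft_force: [0.8, 0.2, -0.5]
width: 0.0519
grip_force: 0.0
ring [ 309    0  115   41 1739]
ring [ 418  114   43   71 1721]
ring [ 457  116   44  133 3999]
ring [ 141  118  155  154 9480]
ring [ 188  289  201   20 3260]
dark [ 296    0  132   50 1235]
dark [ 329    0   74   21 1109]
dark [448 106  43  90 670]
dark [ 147  110  158  160 1964]
dark [  7 135  19  36 445]
dark [ 169  152   95  134 7953]
dark [    0   201   560   219 54945]
0.076 [139. 116.] [296. 272.]
0.084 [138. 108.] [303. 272.]
```

The spacer spans columns 141–296 and rows 118–272. A perfectly centred one would span 139–296 and 116–272, so it is placed and released. I hand the job in.

```bash
python3 -c "
from bench import r
print(r.close_job())"
```

```text
the job is handed in; nothing more can be done
None
```

The bush, bar, race and spacer ring are each released on their own pads, taken in order from the top; camera checks after each placing showed them centred, and the job was handed in at about 36 s without a verdict shown.

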